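Flip the circuit board in its hinged holder to the solder side

TASK

Flip the circuit board over in its hinged holder on the repair mat, so that the solder side faces up and the red rail lies fully down on the far pair of ledges. Do it only by pushing on the hinged frame (for instance press the plain rail down so that the red rail rises, then push the red rail up, over and down): do not pinch the frame, do not lift, tip or shove the stand, and leave the jar, syringe and screwdriver alone.

Things in the scene. Friction and masses are not known exactly. Their poses are not given: they have to be found in the camera images.
- stand: Loose aluminium stand of the board holder, about 0.8 kg, on a black mat (top at 3 mm). Origin: centre of the underside of its 190 x 190 x 10 mm base plate; z up, x away from the robot (yaw within 0.45 rad), y along the hinge line. Two posts at y = +-74 mm (12 mm thick in y, 28 mm in x, 124 mm high) carry the hinge and the ledges; between them only the frame stands.
- axle (a point): Middle of the hinge line, 110 mm above the stand's underside, halfway between the posts; the axes are those of the stand.
- far_ledges (a point): Point midway between the two far ledges, level with their top (104 mm above the stand's underside), 64 mm from the axle on the side away from the robot. Each post carries one 150 mm long, 12 mm wide bar along x, at y = +-74 mm: its far half is a far ledge, its near half a near ledge of the same height. Axes of the stand.
- frame (a joint): Hinge angle of the frame, rad. 0: level, chip side up, red rail on the near ledges (robot's side). Growing: the red rail rises, is on top at pi/2, and comes down on the far side; pi (3.14): level, solder side up, red rail on the far ledges, end stop. Starts at 0 to 0.25. Balanced, with hinge friction 0.06 N m (1 N at a rail): it stays where it is left and does not fall.
- red_rail (a point): Middle of the frame's red rail, 64 mm from the axle. Frame: 140 mm across the hinge line, 124 mm along it, 12 mm thick, mid-plane through the axle; rails 12 mm wide around a green board 2 mm thick, recessed 5 mm. The red rail is 168 mm long, so its ends reach over the ledges. Axes of the frame: z out of the chip side (up at joint 0), x from the red to the plain rail.
- plain_rail (a point): Middle of the other cross rail (124 mm long, 12 mm wide and thick, black on the chip side, grey on the solder side), 64 mm from the axle; on the far side at the start. It passes between the posts, so it can be pressed down there. Axes of the frame.
- chip_face: The frame's rim on the chip side (black and red; black and steel chips and blue clips on the board within). Origin on the axle, axes of the frame; the rim's outer face lies 6 mm along +z.
- solder_face: The frame's rim on the solder side (grey and red; rows of small brass dots on the board within). Origin on the axle, axes of the frame; the rim's outer face lies 6 mm along -z.
- jar: Bystander: amber jar with a blue cap, 42 mm across, 45 mm high, to the right of the stand. Origin: centre of its underside. Leave it.
- syringe: Bystander: lying flux syringe, yellow and white, 120 mm long, 20 mm thick (flange 34 mm), to the left of the stand. Origin: below its middle, on the mat; x along it. Leave it.
- driver: Bystander: small screwdriver with a blue handle, 150 mm long, lying farther left. Origin on the mat below it; x along it. Leave it.

How it is judged:
On the way:
1. the frame is pushed past upright, red rail over the top (value of joint frame above 1.6 rad), for 0.1 s.
At the end, for the whole second after the job is handed in: The frame is flipped, solder side up, within 0.12 rad of its end stop (red rail within about 8 mm of the far ledges) and at rest; the stand is level and within 40 mm of where it began, and the jar, syringe and screwdriver are within 25 mm of where they began (value of joint frame above 3.02 rad and velocity of joint frame between -0.05 and 0.05 rad/s and angle between stand's own z axis and vertical below 0.05 rad and distance of stand from where it was at the start of the episode below 0.04 m and linear speed of stand below 0.02 m/s and distance of each of jar, syringe, driver from where it was at the start of the episode below 0.025 m); the robot touches nothing.
It fails at once if the stand is shoved more than 40 mm (distance of stand from where it was at the start of the episode above 0.04 m).
It fails at once if the stand is lifted more than 15 mm off the mat (height (world z) of stand above 0.018 m).
It fails at once if the stand is tipped more than 0.2 rad (angle between stand's own z axis and vertical above 0.2 rad).
It fails at once if the frame is pinched: the fingers press on both of its faces at once, with more than 2 N on each (contact force between the fingers and chip_face above 2 N and contact force between the fingers and solder_face above 2 N).
It fails at once if the jar, syringe or screwdriver is moved more than 25 mm (distance of any of jar, syringe, driver from where it was at the start of the episode above 0.025 m).
It also fails if it takes over 48 s, if anything falls off the work surface, if the arm or the gripper's body presses on something with over 40 N, if the wrist force passes 120 N, or if a joint passes its speed limit or range.

ROBOT

A 6-joint arm with a two-finger parallel gripper is mounted at the origin on the work surface. World frame = base frame: x ahead of the robot, y to its left, z up, the work surface at z = 0. Lengths are in m, angles in rad, forces in N, time in s.
With the tool pointing down it reaches from about 0.275 to 0.75 m from the base axis. Payload 10.2 kg.
Tool frame: the origin (TCP) lies at the very end of the fingers, on their centre line; the grasp point (between the pads) lies arm.grip_point_offset behind it (arm.grip_point_offset is the distance from the TCP to the grasp point, in m); z points along the fingers, y is the line along which they close (so a half turn about z gives the same grasp; the last joint's range is limited). The gripper opens to 85 mm and grips with 20 to 120 N. Pads are 22 mm wide; open, the fingers measure 114 mm over their backs; the gripper's body (76 mm by 85 mm) begins 54 mm behind the grasp point. The pads swing forward as they close: fully open they stand 13 mm farther back than shut.
Start: joints at [-1.553, 0.313, 1.498, -0, 1.331, -0.223], TCP at [0.125, -0.51, 0.231] pointing down, gripper open.
Joint ranges: [-2.94, 2.94], [-0.97, 2.17], [0.19, 2.56], [-1.23, 4.37], [0.02, 3.11], [-2.88, 2.88]. Speed limits (rad/s): [2.39, 2.39, 3.01, 3.14, 3.14, 3.14].

INTERFACE

Orientations are given as a unit quaternion [x, y, z, w].
In Python, from bench import arm gives the robot as it stands.
- The arm moves only by the tool run_rows, called after "Request:" as name(argument=value, ...), one argument or row to a line, values as JSON. Schema: {"type":"object","properties":{"offsets":{"type":"object","properties":{"deltas":{"type":"array","items":{"type":"array","items":{"type":"number"},"minItems":6,"maxItems":6},"minItems":1,"maxItems":8}},"additionalProperties":false,"required":["deltas"]},"finger_gap":{"type":"number"},"only":{"type":"string"},"quiet":{"type":"boolean"},"lines":{"type":"string"}},"required":["offsets"],"additionalProperties":false}. offsets is an object whose key "deltas" holds a list of rows, 1 to 8 of them, each of 6 numbers: dx, dy, dz in parts of the range, where 1.0 means 250 mm, then a rotation vector rx, ry, rz in shares of 180 degrees (1.0 is 180 degrees); each row shifts and turns the commanded pose from where the row before left it, along the tool's axes as they then stand; what a row does not reach is not made up. A row lasts 1/12 s, in which the tool goes at most 0.0417 m and 0.125 rad, less where a joint would pass 70% of its speed; a pose out of reach is approached as far as the arm can. finger_gap is the opening from 0.0 (shut) to 1.0 (fully open), set as the call begins (left out keeps the last). The fingers move at their own pace and stop on an object; the grip force is fixed at half the most. Time passes only in rows, so rows that do not move let the fingers close. The tool returns the time, the measured TCP pose, the force, the opening and the grip force at its end. only (a regular expression) keeps the lines of the reply that match it, lines (a string "A,B") keeps lines A to B, and quiet returns only ok. Shift and turn numbers lie between -1 and 1, and a call with a number outside is refused. Input that does not fit is refused with a message, and nothing moves.
- arm.sense(): the state, without advancing time (a new reading comes with each control period).
- arm.capture(name): name is "side" or "top"; returns a dict with "frame" (400x640x3 uint8, red, green, blue), "camera_matrix" (3x3 intrinsics, pixels), "k1" (the pictures are not rectified: a ray, as slopes to the right and down, at radius r is drawn at 1 + k1 r^2 times it, then the intrinsics apply), "camera_from_world" (4x4, takes a point from world to camera coordinates). Camera axes: x right, y down, z forward; pixel columns grow to the right and rows downward; lengths in m; the calibration is good to about 2 mm. A picture is of the moment at which its call begins. There is no depth.
- arm.finish_job(): hands the job in; it is judged then, once.
The state is a dict: "time": time; "joint_pos": joint angles; "dq": joint speeds; "joint_torque": joint torques, N m; "eef_pos": TCP position; "eef_rot": TCP orientation; "contact_force": force on the tool from outside, world axes, zero at the start; "ft_torque": the same for the moment, N m; "width": opening from 0.0 (shut) to 1.0 (fully open); "gripper_force": force on a finger pad.
Only numpy, scipy, OpenCV 4.12 (cv2) and the standard library are available. Lean on these libraries where they do the work, as an engineer would, in place of code of your own. Each camera call takes 0.05 s, during which the arm holds its last target. There are 200 camera calls.

## Working session

There is one attempt and no reset: what is moved stays moved. The work goes in short steps, Python scripts to look and compute and a tool call to move; the robot and the scene stay as the last step left them, time stands still between calls to the robot, and variables do not carry over. Pictures are saved under pics/ and viewed, at most 10 in all, crops included, and the job is handed in when it is done.

```bash
ls; mkdir -p pics; python3 - <<'E'
from bench import arm
import cv2,numpy as np
for n in("side","top"):
    c=arm.capture(n); cv2.imwrite(f"pics/{n}0.png",c["frame"][:,:,::-1])
    print(n,c["camera_matrix"],c["k1"],c["camera_from_world"])
s=arm.sense();print(s)
E
```

```text
bench.py
pics
side [[438.73208083   0.         318.32510751]
 [  0.         438.73208083 194.2400814 ]
 [  0.           0.           1.        ]] -0.07358806668219234 [[-0.95077141 -0.30918305  0.02096574  0.55537814]
 [-0.17887193  0.49228613 -0.85185633  0.16051902]
 [ 0.25305839 -0.81367083 -0.52335575  0.7721529 ]
 [ 0.          0.          0.          1.        ]]
top [[479.34403982   0.         319.38973232]
 [  0.         479.34403982 193.55953319]
 [  0.           0.           1.        ]] -0.04660586023200285 [[ 0.0028584  -0.99983856 -0.01773952  0.07148968]
 [-0.99600538 -0.00126333 -0.08928431  0.57386642]
 [ 0.08924749  0.01792387 -0.99584819  1.01579154]
 [ 0.          0.          0.          1.        ]]
{'time': 0.1, 'joint_pos': array([-1.55338987e+00,  3.13380531e-01,  1.49838173e+00, -2.24863241e-05,
        1.33102137e+00, -2.23395345e-01]), 'dq': array([-0.0002929 , -0.00090734, -0.00193762, -0.0004204 ,  0.00097705,
       -0.00053037]), 'joint_torque': array([ 2.93162040e-03, -4.12901402e+01, -2.60141283e+01, -1.53627939e-04,
        2.99533815e-03,  2.25453482e-05]), 'eef_pos': array([ 0.12518336, -0.50960512,  0.23079146]), 'eef_rot': array([ 9.92760066e-01,  1.20112849e-01,  5.03615470e-05, -5.93455245e-04]), 'contact_force': array([ 0.11529959, -0.00926959, -0.504864  ]), 'ft_torque': array([ 0.00582101, -0.02085705, -0.02462786]), 'gripper_force': 0.0, 'width': 1.0002159216965465}
```

View pics/top0.png

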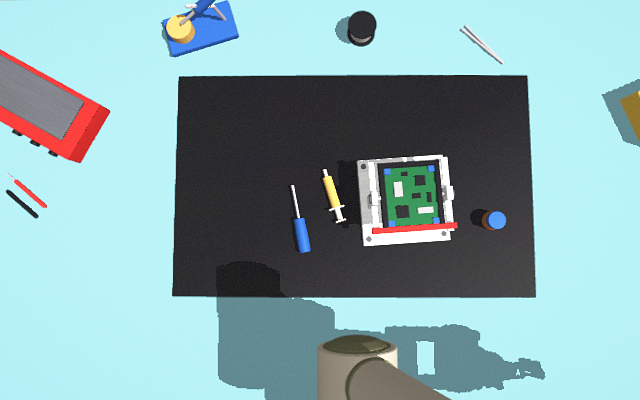

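View pics/side0.png

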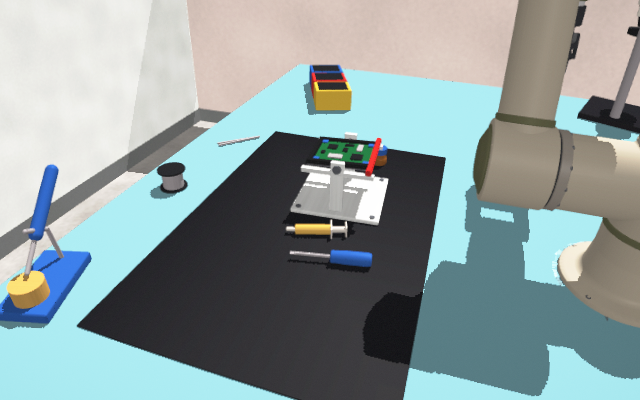

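```bash
python3 - <<'E'
import cv2,numpy as np
a=cv2.imread("pics/top0.png")[145:255,345:465];b=cv2.imread("pics/side0.png")[120:230,280:400]
cv2.imwrite("pics/crop0.png",np.hstack([cv2.resize(i,(400,367),interpolation=cv2.INTER_CUBIC) for i in(a,b)]))
E
cat > h.py <<'E'
import cv2,numpy as np
from scipy.spatial.transform import Rotation as R
from bench import arm
def proj(c,P):
    M=c["camera_from_world"];p=np.atleast_2d(P)@M[:3,:3].T+M[:3,3]
    s=p[:,:2]/p[:,2:];s=s*(1+c["k1"]*(s**2).sum(1,keepdims=True));K=c["camera_matrix"]
    return s*[K[0,0],K[1,1]]+K[:2,2]
def stand(x,y,yaw,P):
    return np.atleast_2d(P)@R.from_euler('z',yaw).as_matrix().T+[x,y,.003]
def framept(q,P): # frame axes -> stand axes
    P=np.atleast_2d(P);return P@R.from_euler('y',q).as_matrix().T+[0,0,.11]
E
```

```text
(no output)
```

View pics/crop0.png

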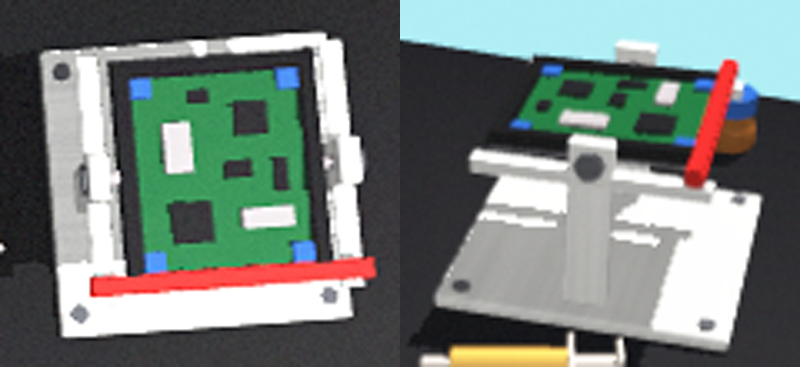

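```bash
python3 - <<'E'
from h import *
from scipy.optimize import least_squares
T=arm.capture("top");S=arm.capture("side")
h=.095;z=.01
B=[[-h,h,z],[-h,-h,z],[h,h,z]];Rr=[[-.064,.084,0],[-.064,-.084,0]]
obs={'T':[[364.5,245.5],[450.6,240.4],[357,160.6],[372.6,231.1],[457.5,225.4]],
'S':[[378.1,225],[388.3,179.1],[290.5,210.9],[368.5,174],[379,139.5]]}
def f(p):
    W=stand(*p[:3],np.vstack([B,framept(p[3],Rr)]))
    return np.concatenate([(proj(T,W)-obs['T']).ravel(),(proj(S,W)-obs['S']).ravel()])
r=least_squares(f,[.55,-.1,0,.1]);print(r.x,r.fun.reshape(-1,2).round(1))
E
```

```text
[ 0.56182586 -0.11068936  0.07485075  0.0244807 ] [[-1.2  0.6]
 [-0.5 -0.7]
 [-0.6 -0.5]
 [-1.2 -0.1]
 [-1.4 -0.7]
 [ 1.2 -3.6]
 [ 0.6 -1.4]
 [ 0.2 -3.1]
 [ 0.7 -0.4]
 [ 0.4 -0. ]]
```

Units first: shifts go in shares of 250 mm and turns go in shares of 180 degrees. So 0.033 m is 0.132, -0.0228 m is -0.0912, 0.083 rad is 0.0264.

Request:
run_rows(
  offsets={"deltas":[[0,0,0,0,0,0.0264],[0,0,0,0,0,0.0264],[0.132,-0.0912,0,0,0,0],[0.132,-0.0912,0,0,0,0],[0.132,-0.0912,0,0,0,0],[0.132,-0.0912,0,0,0,0],[0.132,-0.0912,0,0,0,0],[0.132,-0.0912,0,0,0,0]]},
  finger_gap=0,
)

```text
time: 0.87
eef_pos: [0.3136, -0.3571, 0.2313]
eef_rot: [0.999, 0.037, 0.0, 0.0]
contact_force: [0.0, -0.3, 0.7]
width: -0.0
gripper_force: 0.0
```

Request:
run_rows(
  offsets={"deltas":[[0.132,-0.0912,0,0,0,0],[0.132,-0.0912,0,0,0,0],[0.132,-0.0912,0,0,0,0],[0.132,-0.0912,0,0,0,0],[0.132,-0.0912,0,0,0,0],[0.132,-0.0912,0,0,0,0],[0.132,-0.0912,0,0,0,0],[0,0,0,0,0,0]]},
)

```text
time: 1.53
eef_pos: [0.5343, -0.1778, 0.2307]
eef_rot: [0.999, 0.04, 0.0, -0.001]
contact_force: [0.2, -1.0, -0.5]
width: 0.002
gripper_force: 0.0
```

```bash
cat > st.py <<'E'
from h import *
s=arm.sense();Rm=R.from_quat(s["eef_rot"]).as_matrix();print("tool x,y axes",Rm[:,0].round(3),Rm[:,1].round(3))
Y=R.from_euler('z',.075).as_matrix()
print("TCP in axle axes",(Y.T@(s["eef_pos"]-[.562,-.1107,.113])).round(4),"F",(Y.T@s["contact_force"]).round(2),"t",s["time"],arm.grip_point_offset)
E
python3 st.py
```

```text
tool x,y axes [0.997 0.08  0.001] [ 0.08  -0.997 -0.001]
TCP in axle axes [-0.0326 -0.0648  0.1177] F [ 0.14 -0.97 -0.46] t 1.5333 0.0187
```

To row units: 0.025 m is 0.1, 0.02 m is 0.08.

Request:
run_rows(
  offsets={"deltas":[[0.1,-0.0648,0.048,0,0,0],[0.1,-0.0648,0.048,0,0,0],[0.1,-0.0648,0.048,0,0,0],[0.1,-0.0648,0.048,0,0,0],[0,0,0.08,0,0,0],[0,0,0.06,0,0,0],[0,0,0,0,0,0]]},
)

```text
time: 2.12
eef_pos: [0.6243, -0.1095, 0.1445]
eef_rot: [0.999, 0.038, -0.003, -0.001]
contact_force: [0.8, -0.8, 0.1]
width: -0.003
gripper_force: 0.0
```

```bash
python3 st.py
```

```text
tool x,y axes [ 0.997  0.075 -0.006] [ 0.075 -0.997 -0.003]
TCP in axle axes [ 0.0623 -0.0034  0.0315] F [ 0.7  -0.86  0.09] t 2.1167 0.0187
```

To row units: 0.013 m is 0.052, 0.008 m is 0.032.

Request:
run_rows(
  offsets={"deltas":[[0.016,0,0.052,0,0,0],[0.012,0,0.052,0,0,0],[0.004,0,0.032,0,0,0],[0.004,0,0.032,0,0,0],[0.004,0,0.032,0,0,0],[0,0,0,0,0,0]]},
)

```text
time: 2.62
eef_pos: [0.6353, -0.1093, 0.0966]
eef_rot: [0.999, 0.037, -0.001, -0.0]
contact_force: [-1.3, -0.7, -0.6]
width: -0.001
gripper_force: 0.0
```

```bash
python3 st.py
```

```text
tool x,y axes [ 0.997  0.075 -0.002] [ 0.075 -0.997 -0.001]
TCP in axle axes [ 0.0732 -0.0041 -0.0164] F [-1.36 -0.56 -0.6 ] t 2.6167 0.0187
```

Request:
run_rows(
  offsets={"deltas":[[-0.012,0,0.024,0,0,0],[-0.012,0,0.024,0,0,0],[-0.016,0,0.024,0,0,0],[-0.016,0,0.02,0,0,0],[-0.016,0,0.016,0,0,0],[0,0,0,0,0,0]]},
)

```text
time: 3.12
eef_pos: [0.6164, -0.1106, 0.0702]
eef_rot: [0.999, 0.037, -0.001, -0.0]
contact_force: [-0.4, -0.6, -1.3]
width: -0.003
gripper_force: 0.0
```

```bash
python3 st.py; python3 - <<'E'
from h import *
for n in("side","top"): cv2.imwrite(f"pics/{n}1.png",arm.capture(n)["frame"][:,:,::-1])
a=cv2.imread("pics/top1.png")[145:255,345:465];b=cv2.imread("pics/side1.png")[100:230,270:410]
cv2.imwrite("pics/crop1.png",np.hstack([cv2.resize(i,(400,367),interpolation=cv2.INTER_CUBIC) for i in(a,b)]))
E
```

```text
tool x,y axes [ 0.997  0.075 -0.002] [ 0.075 -0.997 -0.001]
TCP in axle axes [ 0.0543 -0.004  -0.0428] F [-0.49 -0.56 -1.28] t 3.1167 0.0187
```

View pics/crop1.png

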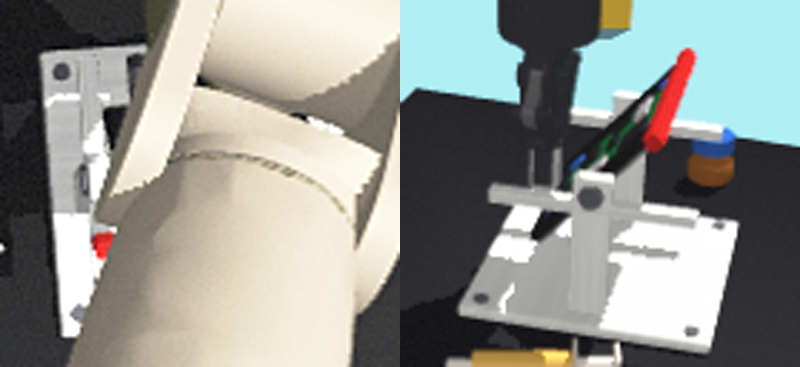

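To row units: -0.041 m is -0.164, 0.02 m is 0.08.

Request:
run_rows(
  offsets={"deltas":[[0.08,0,-0.02,0,0,0],[0.04,-0.008,-0.14,0,0,0],[0,-0.008,-0.16,0,0,0],[0,0,-0.16,0,0,0],[0,0,-0.12,0,0,0],[-0.14,0,-0.04,0,0,0],[-0.164,0,0,0,0,0],[-0.164,0,0,0,0,0]]},
)

```text
time: 3.88
eef_pos: [0.5294, -0.1131, 0.2318]
eef_rot: [0.999, 0.038, 0.001, 0.0]
contact_force: [-0.3, -1.5, -0.0]
width: -0.003
gripper_force: 0.0
```

Request:
run_rows(
  offsets={"deltas":[[-0.164,0,0,0,0,0],[-0.08,0,0,0,0,0],[0,0,0,0,0,0]]},
)

```text
time: 4.13
eef_pos: [0.467, -0.1178, 0.2322]
eef_rot: [0.999, 0.037, -0.0, 0.0]
contact_force: [-0.3, 0.6, 0.5]
width: -0.002
gripper_force: 0.0
```

```bash
python3 st.py
```

```text
tool x,y axes [ 0.997  0.073 -0.   ] [ 0.073 -0.997  0.   ]
TCP in axle axes [-9.530e-02  1.000e-04  1.192e-01] F [-0.27  0.61  0.55] t 4.1333 0.0187
```

To row units: 0.04 m is 0.16, 0.02 m is 0.08.

Request:
run_rows(
  offsets={"deltas":[[0,0,0.16,0,0,0],[0,0,0.16,0,0,0],[0.08,0,0,0,0,0],[0.04,0,0,0,0,0],[0.04,0,-0.008,0,0,0],[0.04,0,-0.02,0,0,0],[0.04,0,-0.02,0,0,0],[0,0,0,0,0,0]]},
)

```text
time: 4.8
eef_pos: [0.5315, -0.1134, 0.164]
eef_rot: [0.999, 0.038, 0.001, 0.0]
contact_force: [0.5, 0.3, -0.4]
width: 0.001
gripper_force: 0.0
```

```bash
python3 st.py
```

```text
tool x,y axes [0.997 0.075 0.002] [ 0.075 -0.997  0.001]
TCP in axle axes [-0.0306 -0.0004  0.051 ] F [ 0.51  0.31 -0.36] t 4.8 0.0187
```

Request:
run_rows(
  offsets={"deltas":[[0.028,0,-0.016,0,0,0],[0.028,0,-0.016,0,0,0],[0.024,0,-0.008,0,0,0],[0,0,0,0,0,0]]},
)

```text
time: 5.13
eef_pos: [0.5504, -0.1118, 0.1734]
eef_rot: [0.999, 0.038, 0.0, 0.0]
contact_force: [0.1, -0.0, 0.1]
width: -0.0
gripper_force: 0.0
```

```bash
python3 st.py
python3 - <<'E'
from h import *
cv2.imwrite(f"pics/side2.png",cv2.resize(arm.capture("side")["frame"][80:240,240:440,::-1],(800,600)))
E
```

```text
tool x,y axes [0.997 0.075 0.001] [ 0.075 -0.997  0.   ]
TCP in axle axes [-0.0117 -0.0002  0.0604] F [ 0.12 -0.04  0.06] t 5.1333 0.0187
```

View pics/side2.png

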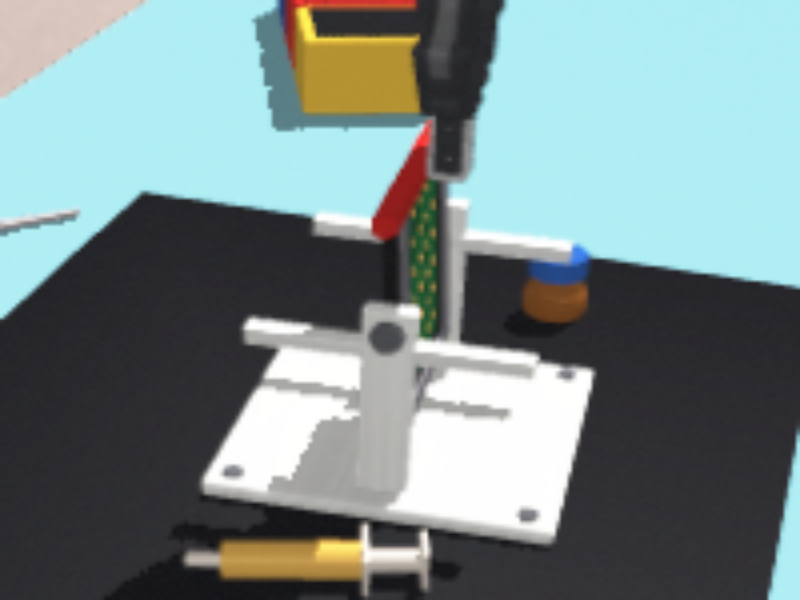

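The frame stands about upright (red rail around pixel 405,180 in the crop), with the fingertip behind it at (450,175) and the stand unmoved. I'll follow the arc over the top.

To row units: 0.007 m is 0.028, 0.006 m is 0.024.

Request:
run_rows(
  offsets={"deltas":[[0.028,0,-0.008,0,0,0],[0.028,0,0,0,0,0],[0.028,0,0.008,0,0,0],[0.028,0,0.012,0,0,0],[0.028,0,0.02,0,0,0],[0.028,0,0.02,0,0,0],[0.024,0,0.02,0,0,0],[0,0,0,0,0,0]]},
)

```text
time: 5.85
eef_pos: [0.5979, -0.108, 0.1535]
eef_rot: [0.999, 0.038, -0.001, -0.0]
contact_force: [0.9, 0.1, 0.2]
width: -0.0
gripper_force: 0.0
```

```bash
python3 st.py
```

```text
tool x,y axes [ 0.997  0.075 -0.002] [ 0.075 -0.997 -0.001]
TCP in axle axes [0.036  0.     0.0405] F [0.94 0.04 0.18] t 5.85 0.0187
```

Request:
run_rows(
  offsets={"deltas":[[0.024,0,0.028,0,0,0],[0.02,0,0.032,0,0,0],[0.016,0,0.032,0,0,0],[0.008,0,0.028,0,0,0],[0,0,0,0,0,0]]},
)

```text
time: 6.27
eef_pos: [0.6142, -0.1067, 0.1233]
eef_rot: [0.999, 0.037, -0.001, -0.001]
contact_force: [-0.4, -0.0, -1.5]
width: 0.002
gripper_force: 0.0
```

```bash
python3 st.py
python3 - <<'E'
from h import *
cv2.imwrite(f"pics/side3.png",cv2.resize(arm.capture("side")["frame"][80:240,240:440,::-1],(800,600)))
E
```

```text
tool x,y axes [ 0.997  0.075 -0.002] [ 0.075 -0.997 -0.001]
TCP in axle axes [0.0524 0.0001 0.0103] F [-0.42  0.01 -1.54] t 6.2667 0.0187
```

View pics/side3.png

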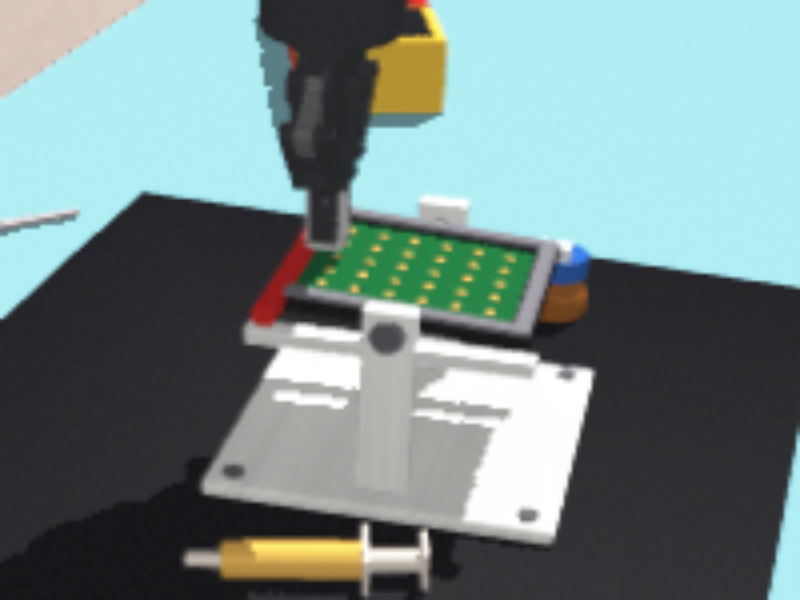

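Solder side is up and the red rail is almost down (285,280). I'll shift the tip outward onto the rail and press gently until the force shows the stop.

To row units: 0.012 m is 0.048, -0.008 m is -0.032.

Request:
run_rows(
  offsets={"deltas":[[0,0,-0.032,0,0,0],[0.048,0,0,0,0,0],[0,0,0.024,0,0,0],[0,0,0.012,0,0,0],[0,0,0.008,0,0,0],[0,0,0,0,0,0]]},
)

```text
time: 6.82
eef_pos: [0.6258, -0.106, 0.1218]
eef_rot: [0.999, 0.037, -0.0, -0.0]
contact_force: [0.2, 0.9, 0.5]
width: -0.001
gripper_force: 0.0
```

```bash
python3 st.py
```

```text
tool x,y axes [ 0.997  0.075 -0.001] [ 0.075 -0.997 -0.   ]
TCP in axle axes [ 0.064  -0.0001  0.0088] F [0.29 0.86 0.49] t 6.8167 0.0187
```

Request:
run_rows(
  offsets={"deltas":[[0,0,0.004,0,0,0],[0,0,0.004,0,0,0],[0,0,0,0,0,0]]},
)

```text
time: 7.07
eef_pos: [0.6263, -0.1061, 0.1203]
eef_rot: [0.999, 0.037, -0.0, -0.0]
contact_force: [-0.4, -0.8, 0.3]
width: 0.0
gripper_force: 0.0
```

```bash
python3 st.py
```

```text
tool x,y axes [ 0.997  0.075 -0.   ] [ 0.075 -0.997 -0.   ]
TCP in axle axes [ 0.0644 -0.0003  0.0073] F [-0.45 -0.82  0.29] t 7.0667 0.0187
```

To row units: 0.001 m is 0.004.

Request:
run_rows(
  offsets={"deltas":[[0,0,0.004,0,0,0],[0,0,0.004,0,0,0],[0,0,0,0,0,0]]},
)

```text
time: 7.32
eef_pos: [0.6265, -0.1061, 0.119]
eef_rot: [0.999, 0.037, 0.0, 0.0]
contact_force: [-3.2, 0.3, 4.7]
width: 0.004
gripper_force: 2.7
```

```bash
python3 st.py
```

```text
tool x,y axes [0.997 0.075 0.   ] [ 0.075 -0.997  0.   ]
TCP in axle axes [ 0.0646 -0.0002  0.006 ] F [-3.22  0.5   4.74] t 7.3167 0.0187
```

Request:
run_rows(
  offsets={"deltas":[[0,0,0.004,0,0,0],[0,0,0,0,0,0]]},
)

```text
time: 7.48
eef_pos: [0.6265, -0.1061, 0.1189]
eef_rot: [0.999, 0.037, 0.0, 0.0]
contact_force: [-4.7, 0.7, 11.8]
width: -0.001
gripper_force: 5.5
```

```bash
python3 st.py
```

```text
tool x,y axes [0.997 0.075 0.001] [ 0.075 -0.997  0.001]
TCP in axle axes [ 0.0647 -0.0003  0.0059] F [-4.6   1.01 11.79] t 7.4833 0.0187
```

Hard stop at exactly the expected height (6 mm above the axle, 12 N). Now I'll retreat and check.

To row units: -0.04 m is -0.16, -0.03 m is -0.12.

Request:
run_rows(
  offsets={"deltas":[[0,0,-0.04,0,0,0],[0,0,-0.12,0,0,0],[0,0,-0.16,0,0,0],[-0.12,0,-0.08,0,0,0],[-0.16,0,0,0,0,0],[-0.16,0,0,0,0,0],[-0.16,0,0,0,0,0],[0,0,0,0,0,0]]},
)

```text
time: 8.15
eef_pos: [0.4709, -0.1162, 0.2166]
eef_rot: [0.999, 0.037, -0.002, -0.001]
contact_force: [-1.0, 0.9, 0.1]
width: 0.002
gripper_force: 0.0
```

```bash
python3 - <<'E'
from h import *
S=arm.capture("side")
im=S["frame"][:,:,::-1].copy()
for q in (3.14,):
  for p in proj(S,stand(.562,-.1107,.075,framept(q,[[-.064,.084,0],[-.064,-.084,0]]))): cv2.circle(im,tuple(int(v) for v in p.round()),1,(255,0,255),-1)
cv2.imwrite(f"pics/side4.png",cv2.resize(im[80:240,240:440],(800,600)))
E
```

```text
(no output)
```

View pics/side4.png

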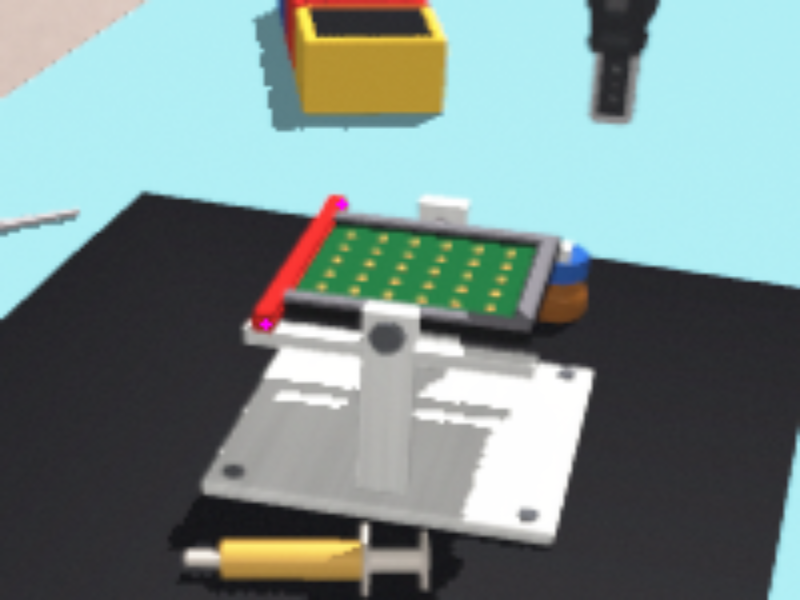

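The red rail's ends sit on the predicted q = 3.14 points at (265,324) and (342,204). The stand and the bystanders are unmoved, and the arm is clear.

```bash
python3 -c "
from bench import arm
print(arm.finish_job())"
```

```text
the job is handed in; nothing more can be done
None
```

The board is flipped solder side up with the red rail down on the far ledges, no sign in the camera view that the stand or bystanders moved, and the job is handed in at about 8 s of the 48 s allowed (no verdict was returned).

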